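Open the microscope's sprung dish holder for loading and hold it open

TASK

I am about to lay a 90 mm dish in the holder on the microscope stage. Run the gliding holder along its rail towards the eyepiece end until you feel it seat against the end stop, then pull the sprung rod out by its ribbed knob, against its spring, until the broad ring on the rod stands just at the mouth of the barrel. Finish while holding the rod there, with the holder still at its stop and everything else on the bench and stage left where it is.

Things in the scene. Friction and masses are not known exactly. Their poses are not given: they have to be found in the camera images.
- microscope: White inverted microscope, fixed, foot 200 (x) by 460 (y) mm, 680 tall. Origin: centre of the foot's underside on the bench, below the optical axis. Its -x flank faces the robot (within 15 degrees), eyepieces at its +y end, lamp pillar at -y. Black stage 250 (x) by 240 (y) mm, top 192 mm above the bench. Focus knobs reach out to x = -143 mm, up to 115 mm above the bench.
- condenser (a point): Lowest point of the condenser, on the optical axis 340 mm above the bench. Condenser, its carrier and the lamp arm fill the space above it, up to 60 mm to either side in the microscope's x.
- carriage (a joint): Travel in m of the gliding dish holder (aluminium saddle on a steel rail at the robot-side edge of the stage, with an arm and a fixed V jaw) along the microscope's +y. 0 = rear end; 0.080 = seated against the dark end stop at the eyepiece end of the rail. Starts at 0.005 to 0.045; about 3 N of friction keeps it where it is left. It can be moved by the knob, sideways.
- rod (a joint): Travel in m of the sprung rod out of its barrel, along the microscope's -x, towards the robot. 0 = home, where it starts; the pull is about 3 N there and 1 N more per 10 mm (8 N at the broad ring); hard stop at 0.064. It springs home when let go. At 0.052 the broad ring's middle is level with the mouth and the V jaws, 40 mm apart at home, stand 92 mm apart.
- knob: Steel ribbed pull knob on the rod's outer end: cylinder 24 mm across, 22 long, on the rod's axis, with a flange 32 across, 5 thick on its outer (-x) end. Origin: middle of the cylinder, 220 mm above the bench; axes as the microscope's. At home 24 mm of bare rod (10 thick) shows between knob and mouth. Free space above it, and below down to the focus knobs.
- mouth (a point): Middle of the barrel's mouth, the outer end of its steel collar (25 mm across), on the rod's axis. The barrel, 20 mm thick and 64 long, sits on the holder's saddle and moves with it.
- ring (a point): Middle of the broad dark ring (4 mm wide) round the steel rod, on the rod's axis. Inside the barrel while the rod is home, 52 mm behind the mouth; a narrow ring (1.5 mm wide, for smaller dishes) is 30 mm nearer the knob and comes out first. Moves with the rod.
- dish35: Bystander: clear lidded dish, 35 mm across, 11 mm high, standing on the stage's edge strip at the eyepiece end, 6 mm or more clear of the path of the holder's jaws; origin: centre of its underside.
- dish90: Bystander: clear lidded dish, 88 mm across, 16 mm high, on the bench between robot and microscope; origin: centre of its underside.
- slide_case: Bystander: white slide case with clear lid, 85 by 60 by 28 mm, on the bench between robot and microscope; origin: centre of its underside.
- timer: Bystander: grey bench timer, 64 by 70 by 18 mm, on the bench between robot and microscope; origin: centre of its underside.
- marker: Bystander: marker pen lying on the bench to the robot's right, 135 mm long, 15 mm thick; origin: centre of its underside.
- media_bottle: Bystander: clear capped bottle, 70 mm across, 160 mm high, standing to the robot's left; origin: centre of its underside.
- spray_bottle: Bystander: white spray bottle, 72 mm across, 226 mm high, standing to the robot's left; origin: centre of its underside.

How it is judged:
By the outcome, as a careful person would: the job done as asked, in the order asked, and still so for the second after the job is handed in, while the arm keeps its last pose, push and grip.
It also fails if it takes over 38 s, if anything falls off the work surface, if the arm or the gripper's body presses on something with over 40 N, if the wrist force passes 120 N, or if a joint passes its speed limit or range.

ROBOT

A 7-joint arm with a two-finger parallel gripper is mounted at the origin on the work surface. World frame = base frame: x ahead of the robot, y to its left, z up, the work surface at z = 0. Lengths are in m, angles in rad, forces in N, time in s.
With the tool pointing down it reaches from about 0.425 to 0.8 m from the base axis. Payload 8.3 kg.
Tool frame: the origin (TCP) lies on the centre line of the jaws, within the pads' length; the fingertips stand 22 mm ahead of it and the grasp point (between the pads) lies 3 mm ahead of it; z points along the fingers, y is the line along which they close (so a half turn about z gives the same grasp; the last joint's range is limited). The gripper opens to 85 mm and grips with 20 to 120 N. Pads are 22 mm wide; open, the fingers measure 114 mm over their backs; the gripper's body (76 mm by 85 mm) begins 54 mm behind the grasp point. The pads swing forward as they close: fully open they stand 13 mm farther back than shut.
Start: joints at [-1.331, 0.383, 0.016, 1.37, -0.006, 1.388, -0.046], TCP at [0.186, 0.597, 0.253] pointing down, gripper open.
Joint ranges: [-2.95, 2.95], [-0.25, 2.06], [-1.52, 1.56], [0.18, 2.33], [-1.44, 4.58], [0.02, 2.06], [-3.01, 3.01]. Speed limits (rad/s): [2.39, 2.39, 3.01, 3.01, 3.14, 3.14, 3.14].

INTERFACE

Orientations are given as a unit quaternion [w, x, y, z].
In Python, from workcell import ctrl gives the robot as it stands.
- The arm moves only by the tool send_rows, never from a script. Its argument "rows" is a list of rows, each an object of numbers: "x", "y", "z": the shift along the tool's x, y, z normalised to -1 to 1, where 1 is 0.1 m; "rx", "ry", "rz": the turn, a rotation vector about the tool's x, y, z normalised to -1 to 1, where 1 is 90 degrees. In form: [{"x": .., "y": .., "z": .., "rx": .., "ry": .., "rz": ..}, ...]. A call has 1 to 8 rows; each row is the pose to reach, as a shift and turn from the pose commanded when the call began, along the tool's axes at that moment; what a row does not reach only later rows make up. A row lasts 1/12 s, in which the tool goes at most 41.7 mm and 7.16 degrees, less where a joint would pass 70% of its speed; a pose out of reach is approached as far as the arm can. A call with a number of a shift or a turn outside -1 to 1 is refused whole. A call with a gripper value outside its range is refused whole. "grip" is the opening, from 0 (shut) to 1 (fully open), set as the call begins (left out, the last holds). The fingers move at their own pace and stop on an object; "grip_force" is the grip in N (left out, the last holds). Time passes only in rows, so rows that repeat a pose let the fingers close. It gives the time, the measured TCP pose, the force, the opening and the grip force at its end, in the units of the state.
- ctrl.read_state(): the state, without advancing time (a new reading comes with each control period).
- ctrl.camera(name): name is "side" or "top"; returns a dict with "image" (384x512x3 uint8, red, green, blue), "fov_y" (degrees; the focal length in pixels is half the picture's height over the tangent of half this angle, whatever the lens; pixels are square), "cx", "cy" (the principal point, pixels), "distortion" ([k1, k2, p1, p2, k3] as OpenCV has them; the pictures are not rectified), "rvec" (rotation vector, rad) and "tvec" (3), from world to camera coordinates, as OpenCV has them. Camera axes: x right, y down, z forward; pixel columns grow to the right and rows downward; lengths in m; the calibration is good to about 2 mm. A picture is of the moment at which its call begins. There is no depth.
- ctrl.job_done(): hands the job in; it is judged then, once.
Trained networks look in a picture, given as the dict that the camera call returned (one of the last four; its "shot" number tells which), for a name from the list of things; names that differ only in an ending like _2 or _b are one class to them, and where a whole thing is asked for, a point or a joint stands for the part that bears it (a point fixed in the world has none). Each returns a list of dicts, best first, with "conf" (0 to 1); they miss things now and then, are a little off and sometimes report something else, mostly with a low value. They report only what shows in the picture. A call takes as long as a camera call.
- ctrl.look_for(target, picture): "extent" ([centre column, centre row, width, height] in pixels, round what is visible of it).
The state is a dict: "clock": time; "q": joint angles; "qvel": joint speeds; "joint_efforts": joint torques, N m; "position": TCP position; "tcp_rot": TCP orientation; "ft_force": force on the tool from outside, world axes, zero at the start; "wrist_torque": the same for the moment, N m; "grip_width": opening from 0.0 (shut) to 1.0 (fully open); "gripper_force": force on a finger pad.
Only numpy, scipy, OpenCV 4.12 (cv2) and the standard library are available. Lean on these libraries where they do the work, as an engineer would, in place of code of your own. Each camera call takes 0.05 s, during which the arm holds its last target. There are 200 camera calls.

## Working session

There is one attempt and no reset: what is moved stays moved. The work goes in short steps, Python scripts to look and compute and a tool call to move; the robot and the scene stay as the last step left them, time stands still between calls to the robot, and variables do not carry over. Pictures are saved under pics/ and viewed, at most 10 in all, crops included, and the job is handed in when it is done.

Besides the shell and the picture viewer there is one more tool, called in YAML: its name, and indented under it one key for each argument. send_rows: Moves the arm, as the interface text tells. Its arguments: {"type":"object","properties":{"rows":{"type":"array","items":{"type":"object","properties":{"x":{"type":"number"},"y":{"type":"number"},"z":{"type":"number"},"rx":{"type":"number"},"ry":{"type":"number"},"rz":{"type":"number"}}}},"grip":{"type":"number"},"grip_force":{"type":"number"}},"required":["rows"]}

```bash
mkdir -p pics; cat > h.py <<'E'
import numpy as np, cv2
from workcell import ctrl
def K(p):
    f=p["image"].shape[0]/2/np.tan(np.radians(p["fov_y"])/2)
    return np.array([[f,0,p["cx"]],[0,f,p["cy"]],[0,0,1.]])
def proj(p,X):
    return cv2.projectPoints(np.atleast_2d(np.array(X,float)),np.array(p["rvec"],float),np.array(p["tvec"],float),K(p),np.array(p["distortion"],float))[0][:,0]
def ray(p,uv):
    n=cv2.undistortPoints(np.array([[uv]],float),K(p),np.array(p["distortion"],float))[0,0]
    R=cv2.Rodrigues(np.array(p["rvec"],float))[0]
    o=-R.T@np.array(p["tvec"],float); d=R.T@np.array([n[0],n[1],1]); return o,d/np.linalg.norm(d)
def atz(p,uv,z):
    o,d=ray(p,uv); return o+d*(z-o[2])/d[2]
def tri(pts):
    A=0;b=0
    for p,uv in pts:
        o,d=ray(p,uv);M=np.eye(3)-np.outer(d,d);A=A+M;b=b+M@o
    return np.linalg.solve(A,b)
def save(p,n,crop=None,s=1):
    im=p["image"][...,::-1]
    if crop: a,b,c,d=crop; im=im[b:d,a:c]
    cv2.imwrite(f"pics/{n}.png",cv2.resize(im,None,fx=s,fy=s,interpolation=cv2.INTER_CUBIC))
E
python3 - <<'E'
from h import *
import pickle
s=ctrl.read_state();print({k:np.round(v,3) for k,v in s.items()})
P={}
for n in("side","top"):
    p=ctrl.camera(n);P[n]=p;save(p,n+"0",s=1.5)
    print(n,p["fov_y"],"cam at",ray(p,(256,192)))
    for t in["microscope","carriage","rod","knob","mouth","dish35","dish90","slide_case","timer","marker","media_bottle","spray_bottle"]:
        r=ctrl.look_for(t,p); print(t,[(np.round(d["extent"],1).tolist(),round(d["conf"],2)) for d in r[:2]])
pickle.dump(P,open("P0.pkl","wb"))
E
```

```text
{'clock': np.float64(0.0), 'q': array([-1.331,  0.384,  0.016,  1.371, -0.006,  1.388, -0.046]), 'qvel': array([ 0.   , -0.   ,  0.   , -0.001,  0.   ,  0.001, -0.   ]), 'joint_efforts': array([-1.000e-03, -6.276e+01,  8.440e-01, -3.718e+01,  1.700e-02,
        1.500e-02, -0.000e+00]), 'position': array([0.186, 0.596, 0.252]), 'tcp_rot': array([-0.   ,  0.151,  0.989, -0.001]), 'ft_force': array([ 0.052,  0.599, -0.132]), 'wrist_torque': array([ 0.049, -0.041,  0.001]), 'gripper_force': np.float64(0.0), 'grip_width': np.float64(1.001)}
side 53.385490323949796 cam at (array([-0.0134667 , -0.76026713,  1.00227175]), array([ 0.46558657,  0.65787228, -0.59197399]))
microscope [([300.2, 175.2, 166.4, 237.3], 0.9)]
carriage [([291.1, 213.3, 71.6, 38.0], 0.9), ([274.9, 352.2, 46.3, 19.9], 0.43)]
rod [([282.9, 215.6, 52.1, 32.5], 0.79)]
knob [([262.0, 224.8, 13.6, 8.7], 0.52)]
mouth [([291.9, 217.2, 67.5, 37.3], 0.91)]
dish35 [([249.2, 295.6, 27.2, 25.1], 0.93)]
dish90 [([249.2, 295.6, 27.2, 25.1], 0.93)]
slide_case [([188.5, 250.0, 29.8, 22.2], 0.94)]
timer [([209.7, 271.9, 20.6, 17.9], 0.8
[... 227 characters left out ...]
4.00023320680043 cam at (array([0.30244988, 0.08863487, 1.48328433]), array([ 0.18768248, -0.02223113, -0.98197814]))
microscope [([266.6, 123.1, 264.7, 165.8], 0.65)]
carriage [([293.5, 170.2, 42.0, 73.5], 0.77)]
rod [([288.0, 172.2, 27.3, 70.4], 0.52)]
knob []
mouth [([298.1, 168.7, 40.1, 69.8], 0.87)]
dish35 [([311.4, 243.9, 27.3, 24.9], 0.71), ([248.6, 157.9, 11.0, 14.3], 0.63)]
dish90 [([311.4, 243.9, 27.3, 24.9], 0.71), ([248.6, 157.9, 11.0, 14.3], 0.63)]
slide_case [([214.1, 264.8, 32.3, 38.4], 0.58), ([310.6, 244.0, 28.1, 25.0], 0.5)]
timer []
marker [([375.8, 252.4, 6.6, 46.2], 0.65)]
media_bottle [([124.0, 177.9, 29.3, 27.7], 0.97)]
spray_bottle [([129.5, 211.9, 34.8, 31.1], 0.72)]
```

View pics/side0.png

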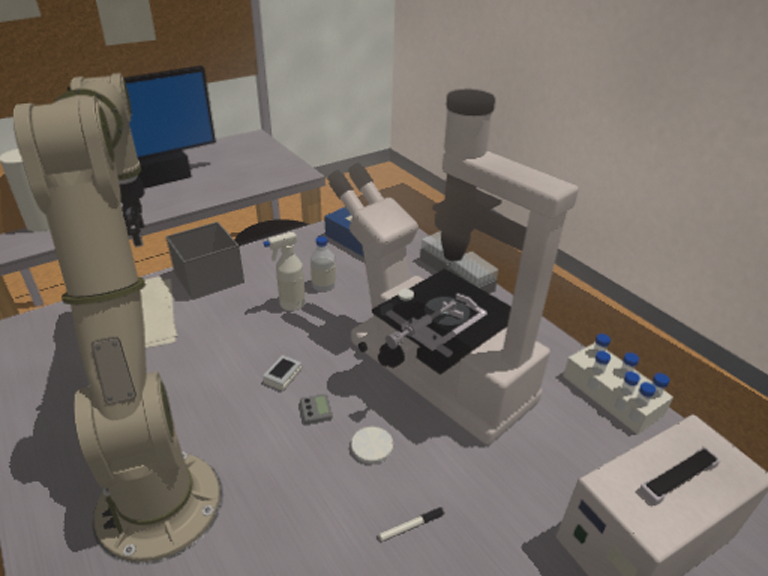

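```bash
python3 - <<'E'
from h import *
import pickle
P=pickle.load(open("P0.pkl","rb"))
save(P["top"],"topc",(210,100,390,270),4.4 if 0 else 3.5)
save(P["side"],"sidec",(220,170,360,270),5.5)
E
```

```text
(no output)
```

View pics/topc.png

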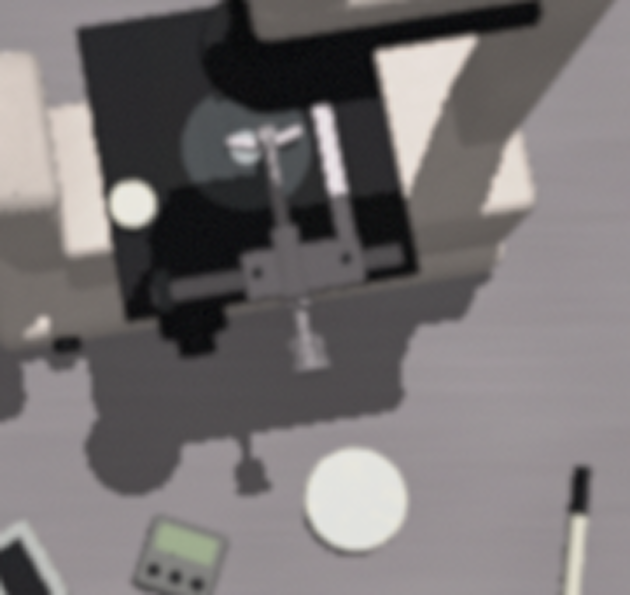

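View pics/sidec.png

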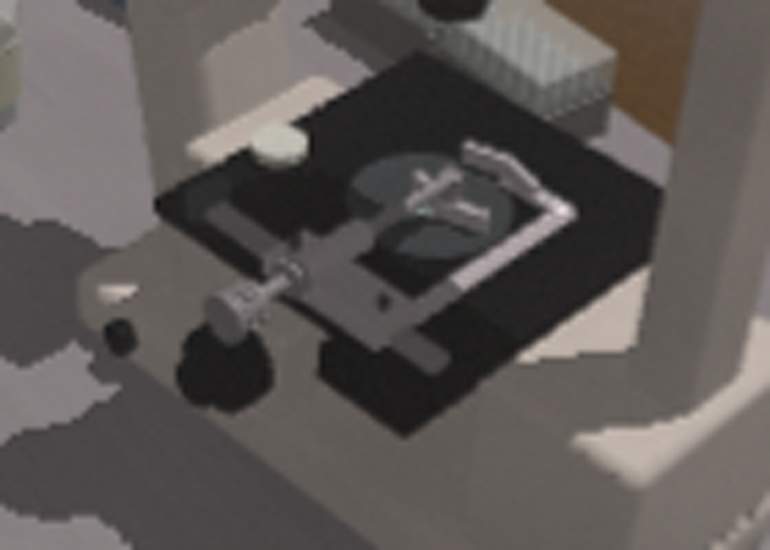

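The top crop shows the knob at about (298,199) px, the flange at (299,204), and stage corners at (233,109), (246,191) and (329,177). The side crop shows the knob at about (263,225). The holder sits mid-rail and dish35 is at the eyepiece end.

```bash
python3 - <<'E'
from h import *
import pickle
P=pickle.load(open("P0.pkl","rb"));t,s=P["top"],P["side"]
T=lambda u,v:(210+u/3.5,100+v/3.5); S=lambda u,v:(220+u/5.5,170+v/5.5)
c=[atz(t,T(*a),.192) for a in((80,30),(127,320),(418,270))];print("stage corners top",np.round(c,4))
c2=[atz(s,S(*a),.192) for a in((155,207),(405,437),(420,50))];print("side: eyep-robot corner, lamp-robot, far eyep",np.round(c2,4))
for e in(c[1]-c[2],c2[0]-c2[1]): print("len",np.linalg.norm(e),"yaw of +y",np.degrees(np.arctan2(-e[0],e[1])))
for e in(c[0]-c[1],c2[2]-c2[0]): print("len",np.linalg.norm(e),"yaw of +x",np.degrees(np.arctan2(e[1],e[0])))
print("knob top@.22",atz(t,T(308,348),.22),"side@.22",atz(s,S(238,305),.22),"tri",tri([(t,T(308,348)),(s,S(238,305))]))
print("mouth",atz(t,T(301,303),.22),atz(s,S(290,272),.22),"flange",atz(t,T(311,366),.22))
print("V tip?",atz(t,T(266,133),.21))
for n,uv in(("dish90",T(355,498)),("timer",T(180,555)),("dish35",T(133,203))): print(n,atz(t,uv,.205 if n=="dish35" else .016))
E
```

```text
stage corners top [[ 0.7932  0.1223  0.192 ]
 [ 0.5511  0.0863  0.192 ]
 [ 0.5894 -0.1461  0.192 ]]
side: eyep-robot corner, lamp-robot, far eyep [[ 0.5509  0.0805  0.192 ]
 [ 0.555  -0.1599  0.192 ]
 [ 0.7984  0.126   0.192 ]]
len 0.2354626616353474 yaw of +y 9.353499229055524
len 0.2404711536505898 yaw of +y 0.9916966782813946
len 0.2447266679845697 yaw of +x 8.472640891424675
len 0.25165634014133514 yaw of +x 10.41414708577011
knob top@.22 [ 0.52232815 -0.05317694  0.22      ] side@.22 [ 0.5220682  -0.04751017  0.22      ] tri [ 0.52029539 -0.05203911  0.22459425]
mouth [ 0.55781977 -0.04882185  0.22      ] [ 0.56370559 -0.04031709  0.22      ] flange [ 0.50823162 -0.05506178  0.22      ]
V tip? [ 0.69848435 -0.0261037   0.21      ]
dish90 [ 0.42316057 -0.11350804  0.016     ]
timer [0.37513323 0.04165585 0.016     ]
dish35 [0.64311691 0.08058387 0.205     ]
```

send_rows:
  rows:
    - {"z": -0.4, "rz": -0.075}
    - {"z": -0.8, "rz": -0.15}
    - {"x": -0.3, "y": -0.3, "z": -1, "rz": -0.225}
    - {"x": -0.6, "y": -0.6, "z": -1, "rz": -0.293}
    - {"x": -0.9, "y": -0.9, "z": -1, "rz": -0.293}
    - {"x": -1, "y": -1, "z": -1, "rz": -0.293}
  grip: 1

```text
schema error: expected keys x, y, z, rx, ry, rz
```

send_rows:
  rows:
    - {"x": -0.25, "y": -0.33}
    - {"x": -0.5, "y": -0.66}
    - {"x": -0.7, "y": -0.98}

```text
schema error: expected keys x, y, z, rx, ry, rz
```

send_rows:
  rows:
    - {"x": -0.25, "y": -0.33}
    - {"x": -0.5, "y": -0.66}
    - {"x": -0.7, "y": -0.98}

```text
schema error: expected keys x, y, z, rx, ry, rz
```

send_rows:
  rows:
    - {"x": 0, "y": 0, "z": -0.4, "rx": 0, "ry": 0, "rz": -0.075}
    - {"x": 0, "y": 0, "z": -0.8, "rx": 0, "ry": 0, "rz": -0.15}
    - {"x": -0.3, "y": -0.3, "z": -1, "rx": 0, "ry": 0, "rz": -0.225}
    - {"x": -0.6, "y": -0.6, "z": -1, "rx": 0, "ry": 0, "rz": -0.293}
    - {"x": -0.9, "y": -0.9, "z": -1, "rx": 0, "ry": 0, "rz": -0.293}
    - {"x": -1, "y": -1, "z": -1, "rx": 0, "ry": 0, "rz": -0.293}
  grip: 1

```text
clock: 1.8
position: [0.2555, 0.4674, 0.3546]
tcp_rot: [0.001, -0.076, 0.997, 0.0]
ft_force: [1.4, 0.6, 0.6]
grip_width: 1.001
gripper_force: 0.0
```

send_rows:
  rows:
    - {"x": -0.25, "y": -0.33, "z": 0, "rx": 0, "ry": 0, "rz": 0}
    - {"x": -0.5, "y": -0.66, "z": 0, "rx": 0, "ry": 0, "rz": 0}
    - {"x": -0.7, "y": -0.98, "z": 0, "rx": 0, "ry": 0, "rz": 0}

```text
clock: 2.05
position: [0.338, 0.3836, 0.3535]
tcp_rot: [0.0, -0.078, 0.997, 0.0]
ft_force: [0.7, 0.7, 0.3]
grip_width: 1.001
gripper_force: 0.0
```

send_rows:
  rows:
    - {"x": -0.25, "y": -0.33, "z": 0, "rx": 0, "ry": 0, "rz": 0}
    - {"x": -0.5, "y": -0.66, "z": 0, "rx": 0, "ry": 0, "rz": 0}
    - {"x": -0.7, "y": -0.98, "z": 0, "rx": 0, "ry": 0, "rz": 0}

```text
clock: 2.3
position: [0.4226, 0.2976, 0.3535]
tcp_rot: [0.0, -0.078, 0.997, 0.0]
ft_force: [0.2, 0.3, 0.2]
grip_width: 0.999
gripper_force: 0.0
```

send_rows:
  rows:
    - {"x": -0.05, "y": -0.4, "z": 0, "rx": 0, "ry": 0, "rz": 0}
    - {"x": -0.1, "y": -0.8, "z": 0, "rx": 0, "ry": 0, "rz": 0}
    - {"x": -0.12, "y": -1.0, "z": 0, "rx": 0, "ry": 0, "rz": 0}

```text
clock: 2.55
position: [0.4503, 0.1971, 0.3537]
tcp_rot: [0.0, -0.075, 0.997, -0.001]
ft_force: [0.9, -0.7, 0.1]
grip_width: 0.998
gripper_force: 0.0
```

send_rows:
  rows:
    - {"x": -0.05, "y": -0.4, "z": 0, "rx": 0, "ry": 0, "rz": 0}
    - {"x": -0.1, "y": -0.8, "z": 0, "rx": 0, "ry": 0, "rz": 0}
    - {"x": -0.12, "y": -1.0, "z": 0, "rx": 0, "ry": 0, "rz": 0}

```text
clock: 2.8
position: [0.477, 0.1004, 0.3538]
tcp_rot: [0.001, -0.076, 0.997, -0.0]
ft_force: [0.4, -0.4, 0.4]
grip_width: 0.997
gripper_force: 0.0
```

send_rows:
  rows:
    - {"x": -0.05, "y": -0.4, "z": 0, "rx": 0, "ry": 0, "rz": 0}
    - {"x": -0.1, "y": -0.8, "z": 0, "rx": 0, "ry": 0, "rz": 0}
    - {"x": -0.12, "y": -1.0, "z": 0, "rx": 0, "ry": 0, "rz": 0}

```text
clock: 3.05
position: [0.504, 0.0036, 0.3538]
tcp_rot: [0.001, -0.076, 0.997, -0.001]
ft_force: [-0.7, -0.8, 0.3]
grip_width: 1.0
gripper_force: 0.0
```

send_rows:
  rows:
    - {"x": -0.06, "y": -0.3, "z": 0.0, "rx": 0, "ry": 0, "rz": 0}
    - {"x": -0.12, "y": -0.62, "z": 0.1, "rx": 0, "ry": 0, "rz": 0}
    - {"x": -0.12, "y": -0.62, "z": 0.4, "rx": 0, "ry": 0, "rz": 0}
    - {"x": -0.12, "y": -0.62, "z": 0.7, "rx": 0, "ry": 0, "rz": 0}
    - {"x": -0.12, "y": -0.62, "z": 0.7, "rx": 0, "ry": 0, "rz": 0}

```text
clock: 3.47
position: [0.5226, -0.0506, 0.2778]
tcp_rot: [-0.004, -0.078, 0.997, 0.0]
ft_force: [-0.6, 0.1, -1.8]
grip_width: 1.002
gripper_force: 0.0
```

```bash
python3 - <<'E'
from h import *
import pickle
P={n:ctrl.camera(n) for n in("side","top")}
s=ctrl.read_state();pos=np.array(s["position"]);print(s["clock"],np.round(pos,4),np.round(s["tcp_rot"],4),s["ft_force"])
for n,p in P.items(): print(n,"tcp px",proj(p,pos),"tip",proj(p,pos-[0,0,.022]))
pickle.dump(P,open("P1.pkl","wb"))
a=P["side"]["image"][150:260,200:330,::-1];b=P["top"]["image"][120:230,235:365,::-1]
cv2.imwrite("pics/s1.png",np.hstack([cv2.resize(i,None,fx=3,fy=3,interpolation=2) for i in(a,b)]))
E
```

```text
3.5667 [ 0.5247 -0.0499  0.2833] [-1.000e-03 -7.890e-02  9.969e-01  1.000e-04] [-0.42500186 -0.46045225  0.13931248]
side tcp px [[265.16662965 209.67345167]] tip [[264.89862712 215.3198253 ]]
top tcp px [[299.33131157 194.28698657]] tip [[298.41093274 195.82694383]]
```

View pics/s1.png

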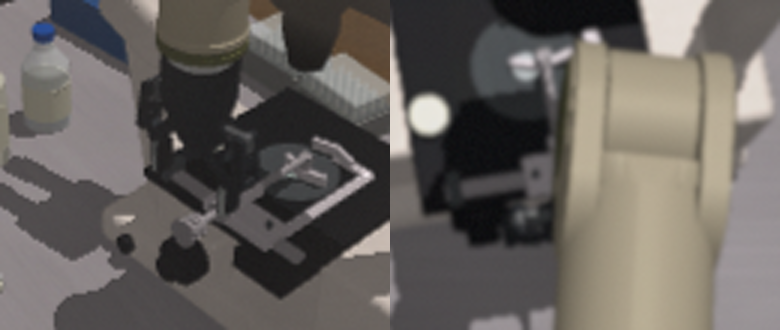

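The side view shows the open fingers straddling the knob, with the knob at (263,226) px. I'll lower and close gently.

send_rows:
  rows:
    - {"x": 0, "y": 0, "z": 0.2, "rx": 0, "ry": 0, "rz": 0}
    - {"x": 0, "y": 0, "z": 0.4, "rx": 0, "ry": 0, "rz": 0}
    - {"x": 0, "y": 0, "z": 0.6, "rx": 0, "ry": 0, "rz": 0}
    - {"x": 0, "y": 0, "z": 0.6, "rx": 0, "ry": 0, "rz": 0}

```text
clock: 3.9
position: [0.5246, -0.0495, 0.2222]
tcp_rot: [-0.001, -0.079, 0.997, 0.0]
ft_force: [-1.5, 0.1, -0.4]
grip_width: 1.002
gripper_force: 0.0
```

send_rows:
  rows:
    - {"x": 0, "y": 0, "z": 0, "rx": 0, "ry": 0, "rz": 0}
    - {"x": 0, "y": 0, "z": 0, "rx": 0, "ry": 0, "rz": 0}
    - {"x": 0, "y": 0, "z": 0, "rx": 0, "ry": 0, "rz": 0}
    - {"x": 0, "y": 0, "z": 0, "rx": 0, "ry": 0, "rz": 0}
    - {"x": 0, "y": 0, "z": 0, "rx": 0, "ry": 0, "rz": 0}
    - {"x": 0, "y": 0, "z": 0, "rx": 0, "ry": 0, "rz": 0}
  grip: 0.42

```text
clock: 4.4
position: [0.5254, -0.0503, 0.2239]
tcp_rot: [0.0, -0.079, 0.997, 0.0]
ft_force: [-0.1, 0.6, 0.8]
grip_width: 0.421
gripper_force: 0.0
```

```bash
python3 - <<'E'
from h import *
import pickle
P={n:ctrl.camera(n) for n in("side",)}
s=ctrl.read_state();pos=np.array(s["position"]);print(s["clock"],np.round(pos,4),np.round(s["tcp_rot"],4),s["ft_force"],s["grip_width"])
a=P["side"]["image"][170:260,220:320,::-1]
cv2.imwrite("pics/s2.png",cv2.resize(a,None,fx=6,fy=6,interpolation=2))
E
```

```text
4.45 [ 0.5253 -0.0503  0.2237] [ 2.000e-04 -7.860e-02  9.969e-01  0.000e+00] [ 0.36495995  0.43069634 -0.2798748 ] 0.4229675815820493
```

View pics/s2.png

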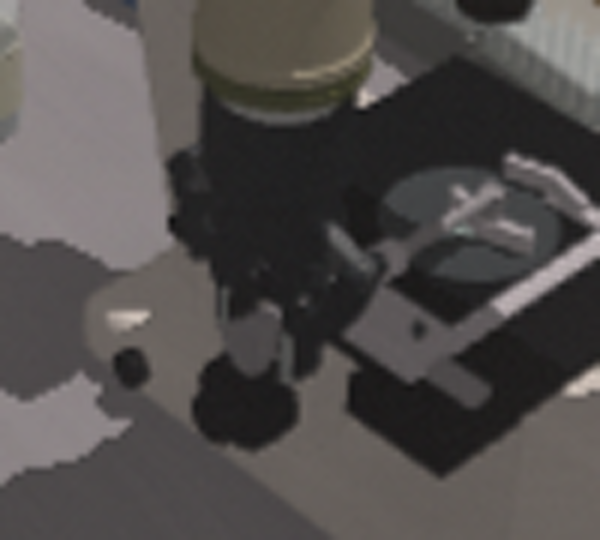

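The flange shows at (255,345) in the crop, between the fingers. Closing now.

send_rows:
  rows:
    - {"x": 0, "y": 0, "z": 0, "rx": 0, "ry": 0, "rz": 0}
    - {"x": 0, "y": 0, "z": 0, "rx": 0, "ry": 0, "rz": 0}
    - {"x": 0, "y": 0, "z": 0, "rx": 0, "ry": 0, "rz": 0}
    - {"x": 0, "y": 0, "z": 0, "rx": 0, "ry": 0, "rz": 0}
    - {"x": 0, "y": 0, "z": 0, "rx": 0, "ry": 0, "rz": 0}
    - {"x": 0, "y": 0, "z": 0, "rx": 0, "ry": 0, "rz": 0}
  grip: 0
  grip_force: 45

```text
clock: 4.95
position: [0.5252, -0.0504, 0.2235]
tcp_rot: [0.0, -0.079, 0.997, -0.0]
ft_force: [-2.6, 0.4, 4.9]
grip_width: 0.267
gripper_force: 43.9
```

send_rows:
  rows:
    - {"x": 0, "y": 0.05, "z": 0, "rx": 0, "ry": 0, "rz": 0}
    - {"x": 0, "y": 0.1, "z": 0, "rx": 0, "ry": 0, "rz": 0}
    - {"x": 0, "y": 0.15, "z": 0, "rx": 0, "ry": 0, "rz": 0}
    - {"x": 0, "y": 0.2, "z": 0, "rx": 0, "ry": 0, "rz": 0}
    - {"x": 0, "y": 0.2, "z": 0, "rx": 0, "ry": 0, "rz": 0}

```text
clock: 5.37
position: [0.5219, -0.0291, 0.2235]
tcp_rot: [-0.0, -0.079, 0.997, 0.0]
ft_force: [-2.5, -1.1, 5.9]
grip_width: 0.266
gripper_force: 44.3
```

send_rows:
  rows:
    - {"x": 0, "y": 0.04, "z": 0, "rx": 0, "ry": 0, "rz": 0}
    - {"x": 0, "y": 0.08, "z": 0, "rx": 0, "ry": 0, "rz": 0}
    - {"x": 0, "y": 0.12, "z": 0, "rx": 0, "ry": 0, "rz": 0}

```text
clock: 5.62
position: [0.5202, -0.0183, 0.2235]
tcp_rot: [0.0, -0.079, 0.997, -0.0]
ft_force: [-0.0, -3.2, 5.6]
grip_width: 0.261
gripper_force: 44.2
```

send_rows:
  rows:
    - {"x": 0, "y": 0.03, "z": 0, "rx": 0, "ry": 0, "rz": 0}
    - {"x": 0, "y": 0.06, "z": 0, "rx": 0, "ry": 0, "rz": 0}

```text
clock: 5.78
position: [0.5192, -0.0122, 0.2235]
tcp_rot: [0.0, -0.079, 0.997, -0.0]
ft_force: [-1.0, -4.0, 6.1]
grip_width: 0.265
gripper_force: 44.2
```

send_rows:
  rows:
    - {"x": 0, "y": 0.03, "z": 0, "rx": 0, "ry": 0, "rz": 0}
    - {"x": 0, "y": 0.06, "z": 0, "rx": 0, "ry": 0, "rz": 0}

```text
clock: 5.95
position: [0.5183, -0.0063, 0.2235]
tcp_rot: [0.0, -0.079, 0.997, -0.0]
ft_force: [-0.8, -3.5, 4.8]
grip_width: 0.263
gripper_force: 44.2
```

send_rows:
  rows:
    - {"x": 0, "y": 0.03, "z": 0, "rx": 0, "ry": 0, "rz": 0}
    - {"x": 0, "y": 0.06, "z": 0, "rx": 0, "ry": 0, "rz": 0}

```text
clock: 6.12
position: [0.5174, -0.0004, 0.2235]
tcp_rot: [0.0, -0.079, 0.997, -0.0]
ft_force: [-0.4, -2.9, 4.7]
grip_width: 0.266
gripper_force: 44.2
```

send_rows:
  rows:
    - {"x": 0, "y": 0.03, "z": 0, "rx": 0, "ry": 0, "rz": 0}
    - {"x": 0, "y": 0.06, "z": 0, "rx": 0, "ry": 0, "rz": 0}

```text
clock: 6.28
position: [0.5164, 0.0055, 0.2235]
tcp_rot: [0.0, -0.079, 0.997, -0.0]
ft_force: [-0.3, -4.1, 5.7]
grip_width: 0.265
gripper_force: 44.2
```

send_rows:
  rows:
    - {"x": 0, "y": 0.025, "z": 0, "rx": 0, "ry": 0, "rz": 0}
    - {"x": 0, "y": 0.05, "z": 0, "rx": 0, "ry": 0, "rz": 0}

```text
clock: 6.45
position: [0.516, 0.008, 0.2235]
tcp_rot: [0.001, -0.078, 0.997, -0.002]
ft_force: [4.0, -16.7, 3.3]
grip_width: 0.261
gripper_force: 44.4
```

send_rows:
  rows:
    - {"x": 0, "y": 0.025, "z": 0, "rx": 0, "ry": 0, "rz": 0}
    - {"x": 0, "y": 0.05, "z": 0, "rx": 0, "ry": 0, "rz": 0}

```text
clock: 6.62
position: [0.5159, 0.0084, 0.2236]
tcp_rot: [0.001, -0.075, 0.997, -0.004]
ft_force: [7.6, -29.3, 1.2]
grip_width: 0.262
gripper_force: 44.7
```

send_rows:
  rows:
    - {"x": 0, "y": -0.05, "z": 0, "rx": 0, "ry": 0, "rz": 0}
    - {"x": 0, "y": -0.05, "z": 0, "rx": 0, "ry": 0, "rz": 0}
    - {"x": 0, "y": -0.05, "z": 0, "rx": 0, "ry": 0, "rz": 0}

```text
clock: 6.87
position: [0.5161, 0.0078, 0.2235]
tcp_rot: [0.001, -0.077, 0.997, -0.001]
ft_force: [2.1, -10.3, 3.7]
grip_width: 0.266
gripper_force: 44.9
```

send_rows:
  rows:
    - {"x": 0.08, "y": 0, "z": 0, "rx": 0, "ry": 0, "rz": 0}
    - {"x": 0.16, "y": 0, "z": 0, "rx": 0, "ry": 0, "rz": 0}
    - {"x": 0.24, "y": 0, "z": 0, "rx": 0, "ry": 0, "rz": 0}
    - {"x": 0.32, "y": 0, "z": 0, "rx": 0, "ry": 0, "rz": 0}
    - {"x": 0.4, "y": 0, "z": 0, "rx": 0, "ry": 0, "rz": 0}
    - {"x": 0.45, "y": 0, "z": 0, "rx": 0, "ry": 0, "rz": 0}
    - {"x": 0.45, "y": 0, "z": 0, "rx": 0, "ry": 0, "rz": 0}
    - {"x": 0.45, "y": 0, "z": 0, "rx": 0, "ry": 0, "rz": 0}

```text
clock: 7.53
position: [0.4724, 0.001, 0.2236]
tcp_rot: [0.002, -0.078, 0.997, -0.001]
ft_force: [9.2, -10.8, -1.6]
grip_width: 0.263
gripper_force: 44.5
```

```bash
cat > m.py <<'E'
from h import *
import sys
s=ctrl.read_state();p=np.array(s["position"]);f=np.array(s["ft_force"])
x=np.array([.9878,.1559,0]);y=np.array([-.1559,.9878,0])
print("clock",s["clock"],"pull mm",(.5110-p@x)*1e3,"y'",p@y*1e3,"F x',y',z",f@x,f@y,f[2],"rot",np.round(s["tcp_rot"],4))
c=ctrl.camera("side");t=ctrl.camera("top")
a=c["image"][165:245,215:315,::-1];b=t["image"][130:210,230:330,::-1]
cv2.imwrite(f"pics/{sys.argv[1]}.png",np.hstack([cv2.resize(i,None,fx=4,fy=4,interpolation=2) for i in(a,b)]))
import pickle;pickle.dump((c,t),open(sys.argv[1]+".pkl","wb"))
E
python3 m.py p1
```

```text
clock 7.5333 pull mm 44.15809979192259 y' -72.63906061633834 F x',y',z 7.369184657210429 -12.054014775412758 -1.6416907437400785 rot [ 0.0018 -0.0776  0.997  -0.0014]
```

View pics/p1.png

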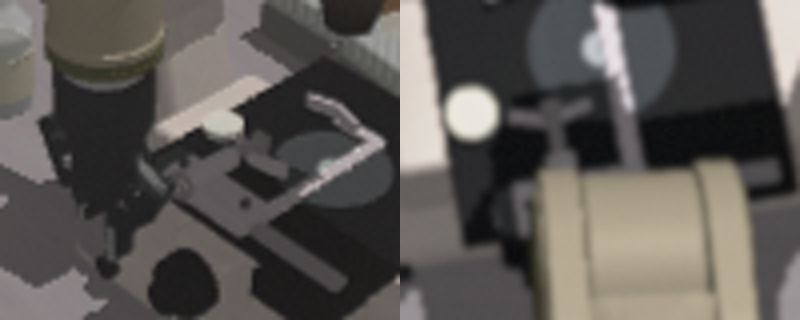

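Rod pulled about 44 mm with 7.4 N, as the spring predicts, so no slip; holder still seated (saddle by the end stop, jaw near but clear of dish35). Going the last 8 mm.

send_rows:
  rows:
    - {"x": 0.03, "y": 0, "z": 0, "rx": 0, "ry": 0, "rz": 0}
    - {"x": 0.06, "y": 0, "z": 0, "rx": 0, "ry": 0, "rz": 0}
    - {"x": 0.08, "y": 0, "z": 0, "rx": 0, "ry": 0, "rz": 0}
    - {"x": 0.08, "y": 0, "z": 0, "rx": 0, "ry": 0, "rz": 0}
    - {"x": 0.08, "y": 0, "z": 0, "rx": 0, "ry": 0, "rz": 0}
    - {"x": 0.08, "y": 0, "z": 0, "rx": 0, "ry": 0, "rz": 0}

```text
clock: 8.13
position: [0.4649, -0.0001, 0.2236]
tcp_rot: [0.002, -0.078, 0.997, -0.002]
ft_force: [9.7, -11.2, -1.9]
grip_width: 0.265
gripper_force: 44.4
```

```bash
python3 m.py p2; python3 - <<'E'
from h import *
import pickle
c,t=pickle.load(open("p2.pkl","rb"))
im=lambda p,a,b,w,h,k:cv2.resize(p["image"][b:b+h,a:a+w,::-1],None,fx=k,fy=k,interpolation=2)
A=im(c,230,195,50,50,8);B=im(t,240,130,50,50,8)
# model predictions at final pose: mouth = home knob + 35mm
x=np.array([.9878,.1559,0]);
home=np.array([.5161,.0078,.22])-.003*x
for nm,d in(("mouth",.035),("knob",-.052)):
    print(nm,proj(c,home+d*x),proj(t,home+d*x))
cv2.imwrite("pics/p2b.png",np.hstack([A,B]))
E
```

```text
clock 8.1333 pull mm 51.775395414554616 y' -72.6225889857177 F x',y',z 7.7970915754345915 -12.522003701506973 -1.9351438307168087 rot [ 0.002  -0.0777  0.997  -0.0015]
mouth [[258.99571148 212.221077  ]] [[273.41089486 190.44708331]]
knob [[238.73705341 224.05041242]] [[279.14009139 221.91512336]]
```

View pics/p2b.png

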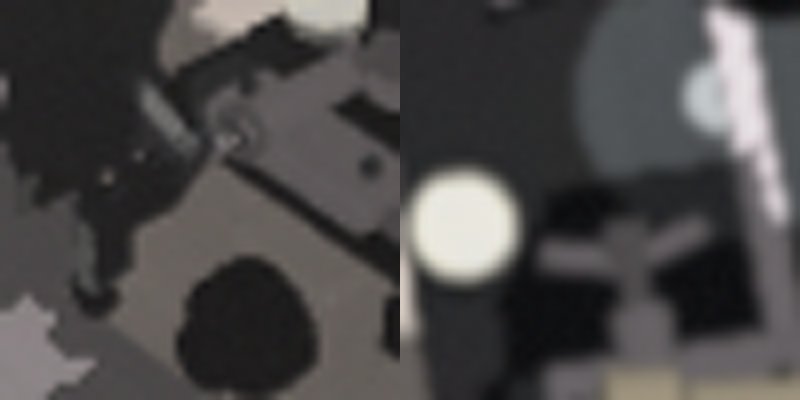

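```bash
python3 - <<'E'
from h import *
import pickle
t0=pickle.load(open("P0.pkl","rb"))["top"];c1,t1=pickle.load(open("p1.pkl","rb"));c,t=pickle.load(open("p2.pkl","rb"))
x=np.array([.9878,.1559,0]);y=np.array([-.1559,.9878,0])
# template match of the moving V jaw between home, 44 mm and 52 mm pictures
g=lambda p:cv2.resize(cv2.cvtColor(p["image"],cv2.COLOR_RGB2GRAY),None,fx=6,fy=6,interpolation=2)
T=g(t)[148*6:170*6,255*6:282*6]
def m(p,lo,hi):
    G=g(p);r=cv2.matchTemplate(G[lo[1]*6:hi[1]*6,lo[0]*6:hi[0]*6],T,cv2.TM_CCOEFF_NORMED);_,v,_,l=cv2.minMaxLoc(r);return v,np.array(l)/6+lo+np.array([13.5,11])
w=atz(t,(268.5,159),.21)
for n,p,lo,hi in(("44",t1,(250,140),(290,175)),("home",t0,(268,122),(305,156))):
    v,q=m(p,np.array(lo),np.array(hi));d=atz(p,q,.21)-w;print(n,v,q,"dx',dy' mm",d@x*1e3,d@y*1e3)
v=atz(t0,(210+266/3.5,100+133/3.5),.21)-atz(t,(268.5,159.5),.21);print("by eye",v@x*1e3,v@y*1e3)
E
```

```text
44 0.8707371354103088 [268.16666667 157.        ] dx',dy' mm 5.780684348477477 -0.08700683600846139
home 0.19448766112327576 [286.5        137.33333333] dx',dy' mm 53.220996303521105 -60.52549671689914
by eye 52.9487449937686 -59.04316695564767
```

```bash
python3 -c "
from workcell import ctrl
print(ctrl.read_state()['position'],ctrl.job_done())"
```

```text
the job is handed in; nothing more can be done
[ 4.64967819e-01 -1.24091716e-04  2.23652177e-01] None
```

I handed the job in at about 8 s with the holder seated at its end stop and the rod held about 52 mm out, which puts the broad ring at the barrel's mouth; my last pictures agree with that, the arm touched only the knob, and I did not re-measure the other things.

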